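Stop the sample conveyor, push the stalled rack home, release the stop

ROBOT

A 6-joint arm with a two-finger parallel gripper is mounted at the origin on the work surface. World frame = base frame: x ahead of the robot, y to its left, z up, the work surface at z = 0. Lengths are in mm, angles in rad, forces in N, time in s.
With the tool pointing down it reaches from about 275 to 875 mm from the base axis. Payload 12.5 kg.
Tool frame: the origin (TCP) lies on the mounting face of the last link; the fingertips stand 173 mm ahead of it and the grasp point (between the pads) lies 155 mm ahead of it (robot.grip_point_offset is the distance from the TCP to the grasp point, in mm); z points along the fingers, y is the line along which they close (so a half turn about z gives the same grasp; the last joint's range is limited). The gripper opens to 85 mm and grips with 20 to 120 N. Pads are 22 mm wide; open, the fingers measure 114 mm over their backs; the gripper's body (76 mm by 85 mm) begins 54 mm behind the grasp point. The pads swing forward as they close: fully open they stand 13 mm farther back than shut.
Start: joints at [1.054, 0.351, 1.652, -0, 1.139, -0.085], TCP at [230.147, 499.518, 404.69] pointing down, gripper open.
Joint ranges: [-2.75, 2.75], [-0.79, 2.1], [0.01, 2.65], [-1.57, 4.71], [0.07, 3.14], [-2.87, 2.87]. Speed limits (rad/s): [2.22, 2.22, 2.79, 3.14, 3.14, 3.14].

INTERFACE

Orientations are given as a unit quaternion [w, x, y, z].
In Python, from station import get_obs, vision, robot, nets gives the robot as it stands. The module is installed in compiled form; this text tells all that it offers.
- The arm moves only by the tool play_rows, never from a script. Its argument "series" is a list of rows, each a list of 3 entries, a list of its own where there are three numbers: the turn, a rotation vector about the tool's x, y, z in degrees, then the shift along the tool's x, y, z in m, then the closure, from -1 (fully open) to 1 (shut). A call has 1 to 8 rows; each row shifts and turns the commanded pose from where the row before left it, along the tool's axes as they then stand; what a row does not reach is not made up. A row lasts 1/8 s, in which the tool goes at most 62.5 mm and 10.7 degrees, less where a joint would pass 70% of its speed; a pose out of reach is approached as far as the arm can. A call with a gripper value outside its range is refused whole. The fingers move at their own pace and stop on an object; "squeeze" is the grip in N (left out, the last holds). Time passes only in rows, so rows that do not move let the fingers close. It gives the time, the measured TCP pose, the force, the opening and the grip force at its end, in the units of the state.
- get_obs(): the state, without advancing time (a new reading comes with each control period).
- vision.grab_frame(name): name is "scene" or "side" or "wrist"; returns (picture, depth): 480x640x3 uint8, red, green, blue; 480x640 float32, mm along the optical axis (not along the pixel's ray), 0 where there is no reading.
- vision.get_calibration(name): a dict with "intrinsics" (3x3 intrinsics, pixels), "world_from_camera" (4x4, takes a point from camera to world coordinates); the wrist camera has in their place "mount" (4x4, takes a point from camera to tool coordinates, whose origin is the TCP and whose axes are the flange's). Camera axes: x right, y up, looking along -z (the intrinsics and any distortion apply to the point x, -y, -z); pixel columns grow to the right and rows downward; lengths in mm; the calibration is good to about 2 mm. A picture is of the moment at which its call begins: read the wrist's pose just before it. get_calibration takes no time and is no camera call.
- robot.finish_job(): hands the job in; it is judged then, once.
Trained networks look in the newest picture that a camera, given by its name, has taken for a name from the list of things; names that differ only in an ending like _2 or _b are one class to them, and where a whole thing is asked for, a point or a joint stands for the part that bears it (a point fixed in the world has none). Each returns a list of dicts, best first, with "confidence" (0 to 1); they miss things now and then, are a little off and sometimes report something else, mostly with a low value. They report only what shows in the picture. A call takes as long as a camera call. They do not tell look-alikes from the thing itself.
- nets.boxes_of(camera, query): "xy" ([column, row] in pixels, amid what is visible of it).
The state is a dict: "t": time; "qpos": joint angles; "dq": joint speeds; "joint_efforts": joint torques, N m; "ee_pos": TCP position; "tcp_rot": TCP orientation; "force": force on the tool from outside, world axes, zero at the start; "torque": the same for the moment, N m; "width": finger opening in mm; "finger_force": force on a finger pad.
Only numpy, scipy, OpenCV 4.12 (cv2) and the standard library are available. Lean on these libraries where they do the work, as an engineer would, in place of code of your own. Each camera call takes 0.05 s, during which the arm holds its last target. There are 200 camera calls.

TASK

A rack of sample tubes has stalled on the bench conveyor. Using the fingertips only and gripping nothing, press the red mushroom stop button in until it latches and take your fingers off it, then push the orange rack along its lane, without lifting it, until it rests against the steel end stop, and then turn the mushroom head gently clockwise by pushing a lobe of its rim round, so that the latch lets go and the head springs fully back out. Leave the green start button unpressed and everything else on the bench where it stands.

Things in the scene. Friction and masses are not known exactly. Their poses are not given: they have to be found in the camera images.
- station: control station fixed to the bench: yellow and grey box 180 x 92 mm, 68 mm high, sides along its own x and y. Origin: centre of its underside. The red mushroom's axis stands at x = +42 mm, y = 0; the start button at x = -50, y = -21 mm, a white lamp (12 mm tall) at x = -50, y = +21 mm. Mounting lugs and a cable gland stick out up to 35 mm at the ends, below 33 mm
- stop_top (a point): centre of the top of the red mushroom head, on its upright axis; moves and turns with the head. Round head 60 mm across, 18 mm thick, nearly flat on top, with three finger scallops cut in its rim down to 18.5 mm radius (each a 20.5 mm radius arc centred 39 mm from the axis, 31 mm wide at the rim), leaving three lobes. One lobe points along this point's +x, the others 120 degrees either way
- stop_lobe (a point): middle of the top of one of the three lobes, on the stop_top +x side, 24 mm from the axis and 3.5 mm lower than stop_top. With the button out, stop_top is 100 mm above the bench and the head's underside 82 mm, 14 mm above the yellow lid; all are up to 9.2 mm lower pressed. Under the head a black collar 38 mm wide stands 4 mm above the lid
- stop_press (a joint): how far the mushroom is pressed in, m: 0 = out, 0.0092 = bottomed. Spring-loaded: 3.6 N at first, about 9 N at the most on the way in; it snaps past its latch at about 0.006 and, let go from the bottom, stays latched at about 0.0067. Only turning the head releases it
- stop_twist (a joint): turn of the mushroom head, rad: 0 = rest, grows clockwise seen from above (the way of the white arrows), hard stop at 0.8. A weak spring (0.02 N m at 0, 0.04 N m at 0.5) turns it back to 0. Latched in, the head jumps out once it has been turned past about 0.5 rad; let go, it then turns back to 0
- start_button (a joint): green start button, 22 mm across, flush in a steel bezel 7.5 mm above the lid: press travel in m, 0 = not pressed, 0.004 = fully in. Not to be pressed
- conveyor: short belt conveyor fixed to the bench, standing still: 440 mm long (its own x), 130 mm wide. Origin: centre of its underside. Dark green belt, top 60 mm above the bench; lane 76 mm wide between steel side guides that stand 16 mm above the belt. The rack travels to +x. A black sensor, its top 100 mm above the bench, stands outside a guide near the end stop
- lane_stop (a point): middle of the lower edge of the end stop's face (at belt height, x = +150 mm of the conveyor): a steel plate across the lane, 35 mm high, facing the conveyor's -x; its bracket behind it goes no higher than 96 mm above the bench. This point's axes are the conveyor's axes
- rack_centre (a point): centre (half-way up) of the loose orange tube rack that stands on the belt: 112 mm along its own x (along the lane), 68 mm wide, 45 mm high, with small white-capped tubes standing 9 mm above its top; about 0.28 kg, slides on the belt with a few newtons. Home, its centre is 56 mm from the end stop's face
- green_rack: loose green tube rack, 125 x 68 x 57 mm, origin at the centre of its underside; bystander
- tip_box: loose magenta box of pipette tips, 118 x 80 x 66 mm, origin at the centre of its underside; bystander
- beaker: loose clear plastic beaker, 84 mm wide, 105 mm high, origin at the centre of its underside; bystander
- phone: loose black cordless phone lying on the bench, 145 x 48 x 22 mm, origin at the centre of its underside; bystander
- pipette: loose micropipette lying on the bench, about 260 mm long along its own x, origin on the bench under it; bystander
- sample_pot: loose clear sample pot with an orange lid, 44 mm wide, 52 mm high, beside the station; origin at the centre of its underside; bystander
- reagent: loose small amber bottle with a blue cap, 38 mm wide, 75 mm high, beside the conveyor; origin at the centre of its underside; bystander
Things that resemble listed ones, but are neither listed nor needed, are in the scene too. There is more than one size of the station; the job needs the smaller.

How it is judged:
By the outcome, as a careful person would: the job done as asked, in the order asked, and still so for the second after the job is handed in, with the robot touching nothing.
It also fails if it takes over 69 s, if anything falls off the work surface, if the arm or the gripper's body presses on something with over 40 N, if the wrist force passes 120 N, or if a joint passes its speed limit or range.

## Working session

There is one attempt and no reset: what is moved stays moved. The work goes in short steps, Python scripts to look and compute and a tool call to move; the robot and the scene stay as the last step left them, time stands still between calls to the robot, and variables do not carry over. Pictures are saved under pics/ and viewed, at most 10 in all, crops included, and the job is handed in when it is done.

Besides the shell and the picture viewer there is one more tool, called after "Call:" by a JSON object that holds its "api" and its "payload", one argument or row to a line. play_rows: Moves the arm, as the interface text tells. Its arguments: {"type":"object","properties":{"series":{"type":"array"},"squeeze":{"type":"number"}},"required":["series"]}

```bash
mkdir -p pics
cat > h.py <<'E'
from station import get_obs, vision, robot, nets
import numpy as np, cv2
from scipy.spatial.transform import Rotation as R
def pose():
    o=get_obs(); q=o["tcp_rot"]; T=np.eye(4); T[:3,:3]=R.from_quat([q[1],q[2],q[3],q[0]]).as_matrix(); T[:3,3]=o["ee_pos"]; return T
def grab(n):
    T=pose(); p,d=vision.grab_frame(n); c=vision.get_calibration(n)
    W=c["world_from_camera"] if n!="wrist" else T@np.array(c["mount"])
    return p,d,np.array(c["intrinsics"]),np.array(W),c
def cloud(d,K,W):
    v,u=np.mgrid[0:480,0:640]; P=np.stack([(u-K[0,2])/K[0,0]*d,-(v-K[1,2])/K[1,1]*d,-d],-1)
    return P@W[:3,:3].T+W[:3,3]
def save(n,p): cv2.imwrite("pics/"+n,p[:,:,::-1])
E
python3 - <<'E'
from h import *
o=get_obs(); print(o["t"],o["ee_pos"],o["tcp_rot"],o["width"])
for n in ["scene","side"]:
    p,d,K,W,c=grab(n); save(n+"0.png",p); X=cloud(d,K,W); np.savez(n+"0.npz",p=p,X=X,d=d)
    print(n,[k for k in c],W[:3,3])
    for q in ["station","stop_top","conveyor","rack_centre","green_rack"]:
        for r in nets.boxes_of(n,q)[:3]:
            x,y=map(int,r["xy"]); print(q,r["xy"],round(r["confidence"],2),X[y,x].round())
print(get_obs()["t"])
E
```

```text
0.0 [230.07666795 499.42438591 404.17008523] [-1.65256998e-04  2.14206202e-01  9.76788293e-01 -5.54080790e-04] 85.45444794591712
scene ['intrinsics', 'world_from_camera'] [1116.527102   -467.084869   1358.40923175]
station [155.3, 250.2] 0.83 [ 231. -344.  128.]
station [255.3, 318.7] 0.56 [ 547. -228.   94.]
stop_top [156.5, 246.2] 0.93 [ 219. -335.  126.]
stop_top [264.0, 317.7] 0.81 [ 563. -210.  103.]
stop_top [255.7, 317.8] 0.56 [ 546. -227.   96.]
rack_centre [377.3, 243.6] 0.62 [566. 164. 116.]
rack_centre [357.6, 323.0] 0.61 [691.  -0.  24.]
green_rack [435.9, 175.7] 0.91 [450. 509.  55.]
green_rack [358.1, 325.2] 0.71 [696.  -0.  20.]
green_rack [275.3, 292.1] 0.38 [ 495. -133.   52.]
side ['intrinsics', 'world_from_camera'] [-315.19596332 -842.23970623  828.96594395]
station [379.0, 265.6] 0.78 [ 465. -252.   73.]
station [313.9, 353.1] 0.72 [ 118. -363.   89.]
station [483.3, 289.0] 0.41 [ 544. -509.  102.]
stop_top [336.8, 314.7] 0.87 [ 206. -343.  128.]
stop_top [379.1, 264.6] 0.56 [ 466. -251.   76.]
stop_top [390.2, 240.4] 0.48 [ 547. -221.  101.]
conveyor [301.8, 209.8] 0.82 [519. 126.  65.]
rack_centre [296.9, 194.6] 0.88 [528. 160. 104.]
green_rack [214.5, 189.3] 0.63 [415. 498.  36.]
0.6
```

View pics/scene0.png

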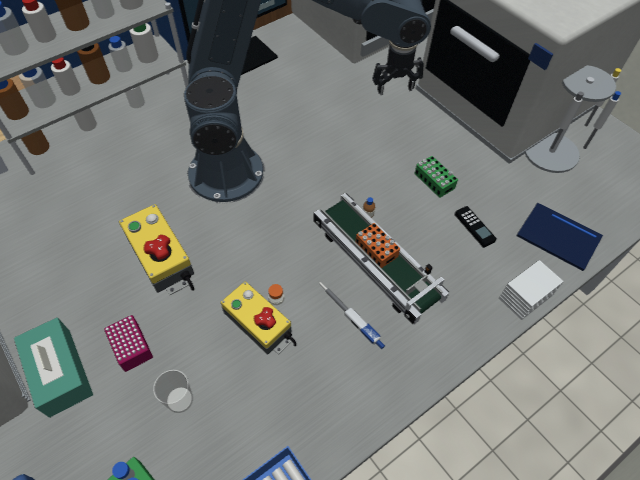

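View pics/side0.png

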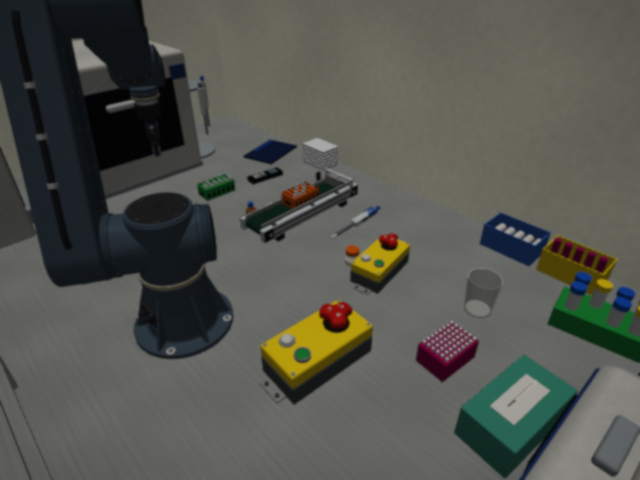

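The pictures show two stations. The larger is at scene (155,246), with its head top at 126 mm. The smaller is at scene (262,317), with its head top at about 102 mm, which fits the 100 mm description. The orange rack is at (377,243) on the belt, and the end stop is toward (425,285).

Run:
```python
from h import *
Z=np.load("scene0.npz"); p=Z["p"];X=Z["X"]
hsv=cv2.cvtColor(p,cv2.COLOR_RGB2HSV); h,s,v=cv2.split(hsv)
g=np.zeros((480,640),bool)
def reg(a,b,c,d): m=g.copy(); m[b:d,a:c]=1; return m
def rep(n,m):
    P=X[m]; c,(w,l),a=cv2.minAreaRect(P[:,:2].astype(np.float32)); print(n,len(P),"med",np.median(P,0).round(1),"rect",np.round(c,1),round(w),round(l),round(a,1))
r=reg(215,270,300,360)
rep("yellow",r&(h>20)&(h<32)&(s>150)&(abs(X[...,2]-68)<8))
rep("red",r&((h<6)|(h>174))&(s>150)&(X[...,2]>90))
rep("green",r&(h>45)&(h<90)&(s>80)&(X[...,2]>60))
rep("pot",reg(262,280,290,305)&(h<14)&(s>120)&(X[...,2]>40)&(X[...,2]<60))
r=reg(305,190,450,320)
rep("orange",r&(h<14)&(s>150)&(X[...,2]>98))
rep("belt",r&(h>45)&(h<95)&(s>60)&(abs(X[...,2]-60)<8))
m=r&(X[...,2]>70)&(X[...,2]<82)&(s<60); rep("guides",m)
m=r&(X[...,2]>85)&(s<60)&(reg(405,255,450,320)); rep("endstuff",m)
rep("reagent",reg(360,195,378,215)&(X[...,2]>60))
big=cv2.resize(np.hstack([p[270:360,215:305],p[190:320,320:450][:90*0+130,:][20:110,0:130]]),None,fx=3.6,fy=3.6,interpolation=cv2.INTER_CUBIC); save("crop1.png",big)
```

```text
yellow 1496 med [ 519.  -220.4   68.3] rect [ 520.6 -214.3] 179 93 10.1
red 236 med [ 563.2 -207.8   98.6] rect [ 566.  -206.8] 49 54 7.9
green 49 med [ 472.4 -242.2   74.8] rect [ 791.6 -348.1] 20 692 71.6
pot 158 med [ 493.3 -130.5   52. ] rect [ 491.8 -129.2] 36 40 57.9
orange 518 med [566.6 170.2 105.1] rect [ 837.  -103.4] 123 909 45.3
belt 1749 med [626.4 179.4  60.6] rect [565.3 180.9] 420 75 1.3
guides 668 med [605.5 138.2  75.1] rect [564.3 174.2] 430 127 1.8
endstuff 414 med [742.8 179.4  95.9] rect [ 893.6 -120.4] 79 821 27.2
reagent 66 med [420.2 260.4  71.1] rect [423.6 243. ] 24 73 28.3
```

View pics/crop1.png

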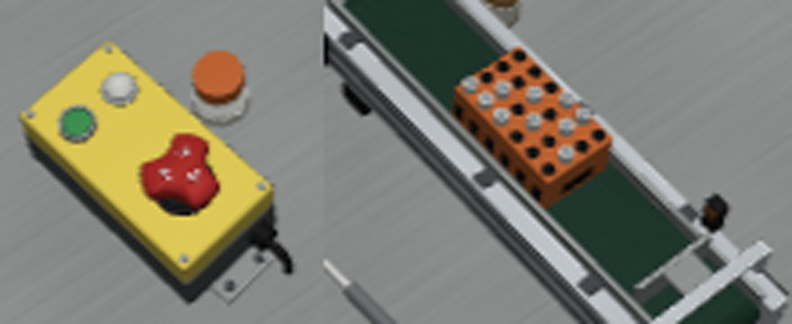

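The small station, at scene (262,317), fits: its lid is at 68 mm, it measures 179x93 and its yaw is about 10°. The rack stands on the belt mid-lane, and the lane runs to world +x. I'm going above the station with the fingers shut.

Call:
{"api": "play_rows", "payload": {
  "series": [
    [[0,0,0],[-0.037,-0.0314,0],1],
    [[0,0,0],[-0.037,-0.0314,0],1],
    [[0,0,0],[-0.037,-0.0314,0],1],
    [[0,0,0],[-0.037,-0.0314,0],1],
    [[0,0,0],[-0.037,-0.0314,0],1],
    [[0,0,0],[-0.037,-0.0314,0],1],
    [[0,0,0],[-0.037,-0.0314,0],1],
    [[0,0,0],[-0.037,-0.0314,0],1]
  ],
  "squeeze": 20
}}

```text
t: 1.6
ee_pos: [394.3, 146.0, 404.9]
tcp_rot: [0.0, 0.214, 0.977, 0.0]
force: [1.7, 1.3, -0.2]
width: -0.0
finger_force: 0.0
```

Call:
{"api": "play_rows", "payload": {
  "series": [
    [[0,0,0],[-0.037,-0.0314,0],1],
    [[0,0,0],[-0.037,-0.0314,0],1],
    [[0,0,0],[-0.037,-0.0314,0],1],
    [[0,0,0],[-0.037,-0.0314,0],1],
    [[0,0,0],[-0.037,-0.0314,0],1],
    [[0,0,0],[-0.037,-0.0314,0],1],
    [[0,0,0],[-0.037,-0.0314,0],1],
    [[0,0,0],[-0.037,-0.0314,0],1]
  ]
}}

```text
t: 2.6
ee_pos: [558.0, -206.1, 404.7]
tcp_rot: [0.0, 0.214, 0.977, 0.0]
force: [0.4, 0.2, -0.0]
width: -0.1
finger_force: 0.0
```

Run:
```python
from h import *
o=get_obs(); print(o["t"],o["ee_pos"],o["tcp_rot"],o["width"],o["force"])
p,d,K,W,c=grab("wrist"); save("w1.png",p); X=cloud(d,K,W); np.savez("w1.npz",p=p,X=X)
print(np.array(c["mount"]).round(2),np.round(K))
```

```text
2.6 [ 558.03266749 -206.08808473  404.71311746] [7.01075050e-05 2.14282423e-01 9.76771743e-01 1.58945084e-05] -0.05934860905155303 [ 0.37074861  0.18719522 -0.04469786]
[[ 0.    0.96  0.29 74.74]
 [ 1.   -0.    0.   -0.18]
 [ 0.    0.29 -0.96 29.92]
 [ 0.    0.    0.    1.  ]] [[387.   0. 315.]
 [  0. 387. 235.]
 [  0.   0.   1.]]
```

View pics/w1.png

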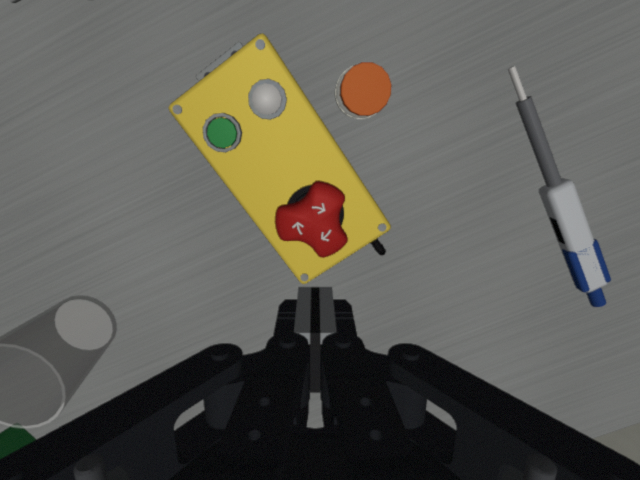

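The wrist view shows the smaller station: head at (315,218) with three lobes, start button at (222,132) at the far end, pot at (365,88) and pipette at right, all clear of the head.

Run:
```python
from h import *
from scipy.optimize import differential_evolution as DE
Z=np.load("w1.npz"); p=Z["p"];X=Z["X"]
h,s,v=cv2.split(cv2.cvtColor(p,cv2.COLOR_RGB2HSV))
m=((h<6)|(h>174))&(s>150); m[:150]=0;m[290:]=0;m[:,:260]=0;m[:,360:]=0
w=np.zeros_like(m); w[170:265,265:365]=1
w&=X[...,2]>60
# red & white arrows on top: use z
P=X[w]; top=(P[:,2]>90); q=P[top][:,:2]; o=P[~top][:,:2]; print("ztop",np.percentile(P[:,2],[50,90,98]),len(q))
def ins(a,x,y,t):
    d=a-[x,y]; k=np.hypot(*d.T)<30
    for i in range(3):
        c=39*np.array([np.cos(t+np.pi/3+i*2*np.pi/3),np.sin(t+np.pi/3+i*2*np.pi/3)]); k&=np.hypot(*(d-c).T)>20.5
    return k
f=lambda z:(~ins(q,*z)).sum()+ins(o,*z).sum()
r=DE(f,[(540,590),(-230,-185),(0,2*np.pi/3)],seed=1,popsize=30); print(r.x[:2].round(1),"lobe deg",np.degrees(r.x[2]).round(1),r.fun)
yl=(h>20)&(h<32)&(s>150)&(abs(X[...,2]-68)<8)
print(cv2.minAreaRect(X[yl][:,:2].astype(np.float32)),np.median(X[yl][:,2]))
g=(h>45)&(h<90)&(s>120); g[200:]=0; print("start",np.median(X[g],0))
```

```text
ztop [ 69.54147606 100.24151575 101.2407284 ] 3624
[ 557.4 -207.5] lobe deg 10.1 362.0
((516.3779907226562, -214.10696411132812), (178.91842651367188, 90.01380920410156), 9.897809028625488) 68.77688043255264
start [ 470.66331293 -243.44198509   75.89967547]
```

Call:
{"api": "play_rows", "payload": {
  "series": [
    [[0,0,0],[0,0,0.04],1],
    [[0,0,0],[0,0,0.04],1],
    [[0,0,0],[0,0,0.03],1],
    [[0,0,0],[0,0,0.015],1],
    [[0,0,0],[0,0,0.004],1],
    [[0,0,0],[0,0,0.003],1],
    [[0,0,0],[0,0,0.002],1]
  ]
}}

```text
t: 3.52
ee_pos: [557.9, -204.6, 271.8]
tcp_rot: [0.001, 0.214, 0.977, -0.0]
force: [-1.0, 0.3, 6.4]
width: -0.1
finger_force: 2.9
```

Call:
{"api": "play_rows", "payload": {
  "series": [
    [[0,0,0],[0,0,0.002],1],
    [[0,0,0],[0,0,0.002],1]
  ]
}}

```text
t: 3.78
ee_pos: [557.9, -204.6, 267.9]
tcp_rot: [0.001, 0.214, 0.977, -0.0]
force: [-1.2, 1.0, 6.0]
width: -0.2
finger_force: 2.8
```

Call:
{"api": "play_rows", "payload": {
  "series": [
    [[0,0,0],[0,0,0.002],1],
    [[0,0,0],[0,0,0.001],1],
    [[0,0,0],[0,0,0.001],1]
  ]
}}

```text
t: 4.15
ee_pos: [557.9, -204.6, 263.8]
tcp_rot: [0.001, 0.214, 0.977, -0.0]
force: [-2.7, 0.5, 13.2]
width: -0.2
finger_force: 6.7
```

Call:
{"api": "play_rows", "payload": {
  "series": [
    [[0,0,0],[0,0,0.001],1],
    [[0,0,0],[0,0,0],1]
  ]
}}

```text
t: 4.4
ee_pos: [558.0, -204.6, 263.8]
tcp_rot: [0.001, 0.214, 0.977, -0.0]
force: [-4.7, 1.6, 16.3]
width: 0.3
finger_force: 8.3
```

Call:
{"api": "play_rows", "payload": {
  "series": [
    [[0,0,0],[0,0,-0.012],1],
    [[0,0,0],[0,0,-0.03],1],
    [[0,0,0],[0,0,-0.04],1],
    [[0,0,0],[0,0,-0.04],1],
    [[0,0,0],[0,0,0],1]
  ]
}}

```text
t: 5.03
ee_pos: [557.9, -204.7, 387.2]
tcp_rot: [0.003, 0.214, 0.977, -0.001]
force: [-0.3, 0.8, 0.5]
width: 0.4
finger_force: 0.0
```

```bash
cat > head.py <<'E'
from h import *
from scipy.optimize import differential_evolution as DE
def ins(a,x,y,t):
    d=a-[x,y]; k=np.hypot(*d.T)<30
    for i in range(3):
        c=39*np.array([np.cos(t+np.pi/3+i*2*np.pi/3),np.sin(t+np.pi/3+i*2*np.pi/3)]); k&=np.hypot(*(d-c).T)>20.5
    return k
def fit(X,zt,c0=(558,-207)):
    w=(np.hypot(X[...,0]-c0[0],X[...,1]-c0[1])<45)&(X[...,2]>60)&(X[...,2]<110); P=X[w]
    top=P[:,2]>zt; q=P[top][:,:2]; o=P[~top][:,:2]
    f=lambda z:(~ins(q,*z)).sum()+ins(o,*z).sum()
    r=DE(f,[(c0[0]-20,c0[0]+20),(c0[1]-20,c0[1]+20),(-.7,1.4)],seed=1,popsize=30)
    c=P[np.hypot(*(P[:,:2]-r.x[:2]).T)<12]
    print("head",r.x[:2].round(1),"lobe",np.degrees(r.x[2]).round(1),"misfit",r.fun,len(q),"ztop",np.median(c[:,2]).round(1),"tcp",pose()[:3,3].round(1)); return r.x
E
python3 - <<'E'
from head import *
print(get_obs()["t"],get_obs()["force"])
X=np.load("w1.npz")["X"]; fit(X,90)
p,d,K,W,c=grab("wrist"); X=cloud(d,K,W); np.savez("w2.npz",p=p,X=X); fit(X,83)
# camera vs. fingertips: where do the closed tips appear in the depth cloud
T=pose(); m=(d>0)&(X[...,2]>100); Q=(X[m]-T[:3,3])@T[:3,:3]; k=Q[:,2]>150; print("tips tool",Q[k].min(0).round(1),Q[k].max(0).round(1),np.median(Q[k],0).round(1))
E
```

```text
5.025 [-0.28951264  0.75904066  0.49079735]
head [ 557.5 -207.1] lobe 10.3 misfit 326.0 3590 ztop 100.4 tcp [ 557.9 -204.7  387.2]
head [ 557.6 -207.3] lobe 9.8 misfit 265.0 3862 ztop 93.8 tcp [ 557.5 -204.5  385.1]
tips tool [-181.5 -260.4  150. ] [ 11.2  13.2 285.4] [  6.1 -11.8 164.3]
```

The head is latched: its top went from 100.4 to 93.8 mm. Now the rack.

Call:
{"api": "play_rows", "payload": {
  "series": [
    [[0,0,0],[0.033,0.0446,0],1],
    [[0,0,0],[0.033,0.0446,0],1],
    [[0,0,0],[0.033,0.0446,0],1],
    [[0,0,0],[0.033,0.0446,0],1],
    [[0,0,-6.5],[0.033,0.0446,0],1],
    [[0,0,-6.5],[0.03,0.048,0],1],
    [[0,0,-6.5],[0.025,0.05,0],1],
    [[0,0,-6.5],[0,0,0],1]
  ]
}}

```text
t: 6.08
ee_pos: [471.9, 178.9, 382.6]
tcp_rot: [-0.001, -0.015, 1.0, -0.0]
force: [0.7, -0.8, -0.4]
width: 0.2
finger_force: 0.0
```

Run:
```python
from h import *
o=get_obs(); print(o["t"],o["ee_pos"],o["tcp_rot"],o["force"],o["qpos"])
p,d,K,W,c=grab("wrist"); save("w3.png",p); X=cloud(d,K,W); np.savez("w3.npz",p=p,X=X)
h,s,v=cv2.split(cv2.cvtColor(p,cv2.COLOR_RGB2HSV)); z=X[...,2]
lane=(abs(X[...,1]-180)<100)
def rep(n,m):
    m=cv2.morphologyEx(m.astype(np.uint8),cv2.MORPH_OPEN,np.ones((3,3)))>0
    P=X[m]; print(n,len(P),np.median(P,0).round(1),cv2.minAreaRect(P[:,:2].astype(np.float32)) if len(P) else 0)
rep("rack",lane&(h<14)&(s>150)&(z>97)&(z<112))
rep("belt",lane&(h>45)&(h<95)&(s>60)&(abs(z-60)<6))
rep("end",lane&(X[...,0]>680)&(s<60)&(abs(z-95)<6))
```

```text
6.075 [471.92844743 178.89543665 382.62233238] [-9.87355774e-04 -1.49741785e-02  9.99887391e-01 -6.76997489e-05] [ 0.68672472 -0.80067553 -0.42797124] [ 2.70004912e-01  2.94865652e-01  1.79035980e+00  4.21270252e-04
  1.05831224e+00 -1.33094783e+00]
rack 2023 [502.9 172.8 105.2] ((552.8716430664062, 175.01974487304688), (110.94275665283203, 67.22355651855469), 0.9472721815109253)
belt 20882 [419.2 171.4  60.7] ((512.7369384765625, 173.5841827392578), (321.9232177734375, 77.458251953125), 1.7171112298965454)
end 0 [nan nan nan] 0
  return _methods._mean(a, axis=axis, dtype=dtype,
  ret = um.true_divide(
```

View pics/w3.png

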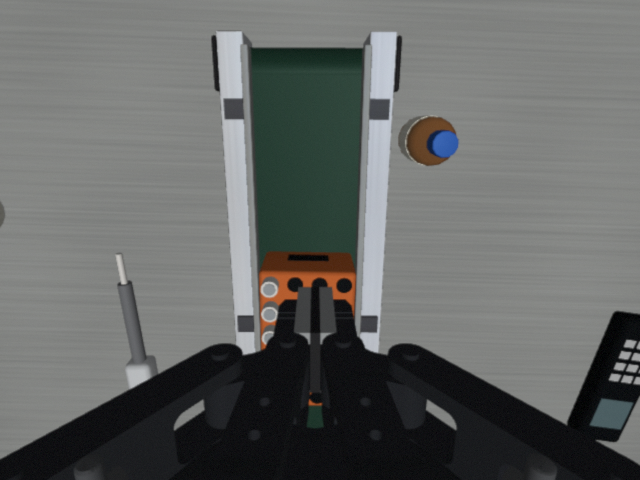

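Call:
{"api": "play_rows", "payload": {
  "series": [
    [[0,0,0],[0.008,-0.0065,0.02],1],
    [[0,0,0],[0,0,0.04],1],
    [[0,0,0],[0,0,0.04],1],
    [[0,0,0],[0,0,0.025],1],
    [[0,0,0],[0,0,0.012],1],
    [[0,0,0],[0,0,0],1]
  ]
}}

```text
t: 6.88
ee_pos: [465.4, 169.1, 246.2]
tcp_rot: [-0.001, -0.01, 1.0, -0.0]
force: [0.2, -0.4, 0.7]
width: 0.0
finger_force: 0.0
```

Call:
{"api": "play_rows", "payload": {
  "series": [
    [[0,0,0],[-0.01,0,0],1],
    [[0,0,0],[-0.008,0,0],1],
    [[0,0,0],[-0.006,0,0],1],
    [[0,0,0],[-0.008,0,0],1],
    [[0,0,0],[-0.008,0,0],1],
    [[0,0,0],[-0.008,0,0],1]
  ]
}}

```text
t: 7.62
ee_pos: [513.9, 170.5, 246.7]
tcp_rot: [-0.0, -0.011, 1.0, -0.0]
force: [-1.6, 0.1, 1.6]
width: 0.3
finger_force: 0.8
```

Call:
{"api": "play_rows", "payload": {
  "series": [
    [[0,0,0],[-0.008,0,0],1],
    [[0,0,0],[-0.008,0,0],1],
    [[0,0,0],[-0.008,0,0],1],
    [[0,0,0],[-0.008,0,0],1],
    [[0,0,0],[-0.008,0,0],1],
    [[0,0,0],[-0.008,0,0],1],
    [[0,0,0],[-0.008,0,0],1]
  ]
}}

```text
t: 8.5
ee_pos: [569.9, 171.7, 246.7]
tcp_rot: [0.0, -0.011, 1.0, 0.0]
force: [-1.4, 0.2, 1.0]
width: -0.1
finger_force: 0.9
```

Call:
{"api": "play_rows", "payload": {
  "series": [
    [[0,0,0],[-0.003,0,0],1],
    [[0,0,0],[-0.003,0,0],1],
    [[0,0,0],[-0.003,0,0],1]
  ]
}}

```text
t: 8.88
ee_pos: [578.4, 171.9, 246.6]
tcp_rot: [-0.0, -0.011, 1.0, -0.0]
force: [-1.0, -0.3, -0.6]
width: 0.0
finger_force: 0.5
```

Call:
{"api": "play_rows", "payload": {
  "series": [
    [[0,0,0],[-0.003,0,0],1],
    [[0,0,0],[-0.002,0,0],1]
  ]
}}

```text
t: 9.12
ee_pos: [583.5, 172.0, 246.7]
tcp_rot: [0.0, -0.011, 1.0, 0.0]
force: [-1.2, 1.0, -0.6]
width: -0.3
finger_force: 0.5
```

Call:
{"api": "play_rows", "payload": {
  "series": [
    [[0,0,0],[-0.002,0,0],1],
    [[0,0,0],[-0.002,0,0],1]
  ]
}}

```text
t: 9.38
ee_pos: [587.5, 172.1, 246.7]
tcp_rot: [-0.0, -0.011, 1.0, -0.0]
force: [-1.3, -0.3, -0.6]
width: -0.0
finger_force: 0.4
```

Call:
{"api": "play_rows", "payload": {
  "series": [
    [[0,0,0],[-0.002,0,0],1],
    [[0,0,0],[-0.001,0,0],1]
  ]
}}

```text
t: 9.62
ee_pos: [589.5, 172.2, 246.6]
tcp_rot: [-0.002, -0.011, 1.0, -0.0]
force: [-14.2, -2.5, 10.4]
width: -0.3
finger_force: 7.6
```

Call:
{"api": "play_rows", "payload": {
  "series": [
    [[0,0,0],[-0.001,0,0],1],
    [[0,0,0],[-0.001,0,0],1]
  ]
}}

```text
t: 9.88
ee_pos: [590.3, 172.3, 246.6]
tcp_rot: [-0.005, -0.011, 1.0, -0.001]
force: [-27.1, -2.4, 19.8]
width: -0.1
finger_force: 14.0
```

Call:
{"api": "play_rows", "payload": {
  "series": [
    [[0,0,0],[0.004,0,0],1],
    [[0,0,0],[0.015,0,0],1],
    [[0,0,0],[0.02,0,0],1],
    [[0,0,0],[0,0,-0.03],1],
    [[0,0,0],[0,0,-0.05],1],
    [[0,0,0],[0,0,-0.055],1],
    [[0,0,0],[0.04,0,0],1],
    [[0,0,0],[0,0,0],1]
  ]
}}

```text
t: 10.88
ee_pos: [512.0, 170.5, 382.5]
tcp_rot: [0.001, -0.011, 1.0, 0.0]
force: [1.7, -0.3, 0.2]
width: -0.3
finger_force: 0.0
```

Run:
```python
from h import *
o=get_obs(); print(o["t"],o["ee_pos"],o["tcp_rot"],o["force"])
p,d,K,W,c=grab("scene"); X=cloud(d,K,W); np.savez("scene2.npz",p=p,X=X)
h,s,v=cv2.split(cv2.cvtColor(p,cv2.COLOR_RGB2HSV)); z=X[...,2]
m=(h<14)&(s>150)&(z>98)&(z<112)&(abs(X[...,1]-180)<70)&(abs(X[...,0]-640)<120)
print(cv2.minAreaRect(X[m][:,:2].astype(np.float32)))
save("crop2.png",cv2.resize(p[200:320,330:470],None,fx=4.5,fy=4.5,interpolation=cv2.INTER_CUBIC))
```

```text
10.875 [511.97320313 170.50326613 382.48602583] [ 5.08488919e-04 -1.12353610e-02  9.99936744e-01  1.27009659e-04] [ 1.72565703 -0.32169209  0.17155933]
((657.7175903320312, 176.77191162109375), (71.86546325683594, 114.03307342529297), 89.9942398071289)
```

View pics/crop2.png

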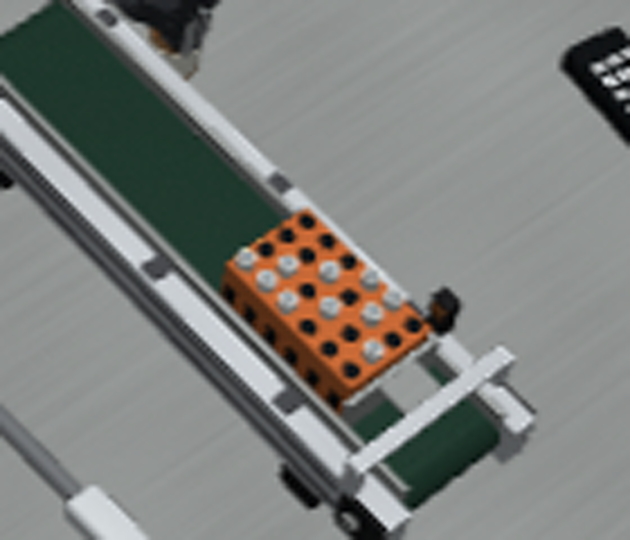

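The crop shows the rack flush against the end plate, with its front edge at (390,370). Next I go above the head's 70° scallop, with the tool x axis tangential.

Call:
{"api": "play_rows", "payload": {
  "series": [
    [[0,0,0],[-0.0074,-0.0489,0],1],
    [[0,0,0],[-0.0074,-0.0489,0],1],
    [[0,0,0],[-0.0074,-0.0489,0],1],
    [[0,0,0],[-0.0074,-0.0489,0],1],
    [[0,0,0],[-0.0074,-0.0489,0],1],
    [[0,0,0],[-0.0074,-0.0489,0],1],
    [[0,0,0],[-0.0074,-0.0489,0],1]
  ]
}}

```text
t: 11.8
ee_pos: [573.4, -172.8, 381.4]
tcp_rot: [0.0, -0.011, 1.0, -0.0]
force: [0.2, 0.0, 0.3]
width: 0.2
finger_force: 0.0
```

Call:
{"api": "play_rows", "payload": {
  "series": [
    [[0,0,7.1],[0,0,0.02],1],
    [[0,0,7.1],[0,0,0.03],1],
    [[0,0,7.1],[0,0,0.03],1],
    [[0,0,0],[0,0,0],1],
    [[0,0,0],[0,0,0],1]
  ]
}}

```text
t: 12.42
ee_pos: [573.3, -170.9, 302.7]
tcp_rot: [0.001, 0.173, 0.985, -0.0]
force: [0.4, -0.7, -0.2]
width: -0.1
finger_force: 0.0
```

Run:
```python
from head import *
T=pose(); print(get_obs()["t"],T.round(3))
p,d,K,W,c=grab("wrist"); save("w4.png",p); X=cloud(d,K,W); np.savez("w4.npz",p=p,X=X); r=fit(X,83)
a=r[2]+np.pi/3; t=r[:2]+39*np.array([np.cos(a),np.sin(a)]); D=np.array([*t,T[2,3]])-T[:3,3]
print("scallop deg",np.degrees(a),"pos",t,"delta tool",(T[:3,:3].T@D).round(1),"y-axis deg",np.degrees(np.arctan2(T[1,1],T[0,1])))
h,s,v=cv2.split(cv2.cvtColor(p,cv2.COLOR_RGB2HSV))
yl=(h>20)&(h<32)&(s>150)&(abs(X[...,2]-68)<8); print(cv2.minAreaRect(X[yl][:,:2].astype(np.float32)))
```

```text
12.425 [[-9.40000e-01  3.40000e-01  1.00000e-03  5.73330e+02]
 [ 3.40000e-01  9.40000e-01 -1.00000e-03 -1.70927e+02]
 [-1.00000e-03 -0.00000e+00 -1.00000e+00  3.02651e+02]
 [ 0.00000e+00  0.00000e+00  0.00000e+00  1.00000e+00]]
head [ 557.6 -206.9] lobe 10.2 misfit 821.0 7605 ztop 93.9 tcp [ 573.3 -170.9  303. ]
scallop deg 70.23950531720794 pos [ 570.80150708 -170.19495397] delta tool [ 2.6 -0.2 -0. ] y-axis deg 70.11084049481619
((516.3389892578125, -213.72799682617188), (177.76043701171875, 91.00531768798828), 9.863847732543945)
```

View pics/w4.png

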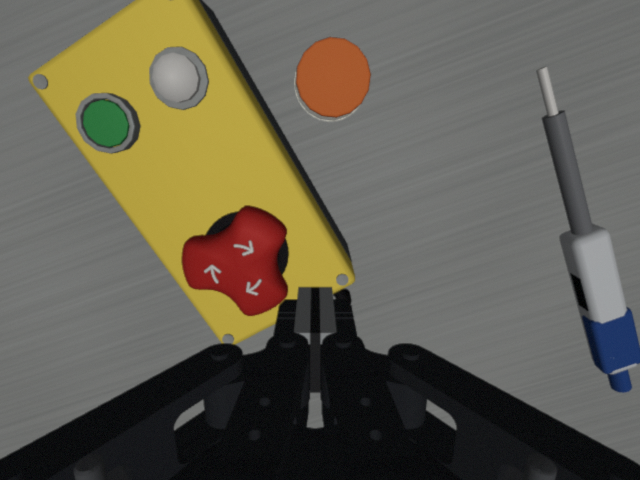

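The wrist view shows the fingertips at (315,295), just right of the scallop between the lobes at (262,225) and (268,295). I shift slightly and go down.

Call:
{"api": "play_rows", "payload": {
  "series": [
    [[0,0,0],[0.0015,0,0.015],1],
    [[0,0,0],[0,0,0.015],1],
    [[0,0,0],[0,0,0.006],1],
    [[0,0,0],[0,0,0.004],1]
  ]
}}

```text
t: 12.98
ee_pos: [571.3, -170.1, 261.1]
tcp_rot: [-0.0, 0.174, 0.985, 0.0]
force: [-0.3, 0.9, 0.2]
width: 0.1
finger_force: 0.0
```

Call:
{"api": "play_rows", "payload": {
  "series": [
    [[0,0,0],[0,0,0.004],1],
    [[0,0,0],[0,0,0.004],1],
    [[0,0,0],[0,0,0.003],1],
    [[0,0,0],[0,0,0],1]
  ]
}}

```text
t: 13.48
ee_pos: [571.3, -170.1, 250.5]
tcp_rot: [-0.0, 0.174, 0.985, 0.0]
force: [0.1, 0.2, -0.4]
width: -0.2
finger_force: 0.0
```

Call:
{"api": "play_rows", "payload": {
  "series": [
    [[0,0,5],[-0.0034,-0.00015,0],1],
    [[0,0,5],[-0.0034,-0.00015,0],1],
    [[0,0,5],[-0.0034,-0.00015,0],1],
    [[0,0,5],[-0.0034,-0.00015,0],1]
  ]
}}

```text
t: 13.98
ee_pos: [583.0, -176.8, 250.8]
tcp_rot: [-0.0, 0.344, 0.939, 0.0]
force: [-1.0, 1.0, 0.0]
width: 0.0
finger_force: 0.8
```

Call:
{"api": "play_rows", "payload": {
  "series": [
    [[0,0,4],[-0.0027,-0.0001,0],1],
    [[0,0,4],[-0.0027,-0.0001,0],1],
    [[0,0,4],[-0.0027,-0.0001,0],1]
  ]
}}

```text
t: 14.35
ee_pos: [588.7, -182.6, 250.8]
tcp_rot: [-0.0, 0.44, 0.898, 0.0]
force: [-0.7, 1.4, -0.1]
width: 0.1
finger_force: 0.9
```

Run:
```python
from head import *
T=pose(); D=T[:2,3]-[558,-207]; print(T[:3,3],"ang",np.degrees(np.arctan2(D[1],D[0])),np.hypot(*D),"y-axis",np.degrees(np.arctan2(T[1,1],T[0,1])),get_obs()["force"])
p,d,K,W,c=grab("wrist"); X=cloud(d,K,W); fit(X,83)
```

```text
[ 588.65569092 -182.5852584   250.8109275 ] ang 38.53444423548815 39.18993484935861 y-axis 37.82732810313343 [-0.67413737  1.40849242 -0.11450426]
head [ 557.8 -206.7] lobe -7.6 misfit 3352.0 12569 ztop 94.0 tcp [ 588.8 -182.8  250.8]
```

Call:
{"api": "play_rows", "payload": {
  "series": [
    [[0,0,4],[-0.0027,-0.0001,0],1],
    [[0,0,4],[-0.0027,-0.0001,0],1],
    [[0,0,4],[-0.0027,-0.0001,0],1],
    [[0,0,0],[0,0,0],1]
  ]
}}

```text
t: 14.9
ee_pos: [593.0, -189.5, 250.8]
tcp_rot: [0.0, 0.53, 0.848, 0.0]
force: [0.7, 2.4, 0.4]
width: 0.2
finger_force: 1.1
```

Run:
```python
from head import *
T=pose(); D=T[:2,3]-[558,-207]; print(T[:3,3],"ang",np.degrees(np.arctan2(D[1],D[0])),np.hypot(*D),get_obs()["force"])
p,d,K,W,c=grab("wrist"); X=cloud(d,K,W); fit(X,83)
```

```text
[ 593.00976303 -189.53132488  250.84110799] ang 26.517628252823695 39.12592641766749 [0.71413532 2.39951652 0.39206598]
head [ 558.1 -206.3] lobe -21.4 misfit 3781.0 13123 ztop 100.7 tcp [ 593.  -189.5  250.8]
```

The head popped out: its top is at 100.7 mm. I back off along the same arc and then lift.

Call:
{"api": "play_rows", "payload": {
  "series": [
    [[0,0,-5],[0.0034,-0.00015,0],1],
    [[0,0,-5],[0.0034,-0.00015,0],1],
    [[0,0,-5],[0.0034,-0.00015,0],1],
    [[0,0,-5],[0.0034,-0.00015,0],1],
    [[0,0,-6],[0.0041,-0.0002,0],1],
    [[0,0,-6],[0.0041,-0.0002,0],1],
    [[0,0,-6],[0.0041,-0.0002,0],1],
    [[0,0,-6],[0.0041,-0.0002,0],1]
  ]
}}

```text
t: 15.95
ee_pos: [570.9, -169.9, 250.7]
tcp_rot: [-0.0, 0.171, 0.985, -0.0]
force: [0.8, 0.9, 0.3]
width: -0.1
finger_force: 0.0
```

Run:
```python
from head import *
T=pose(); D=T[:2,3]-[558,-207]; print(T[:3,3],"ang",np.degrees(np.arctan2(D[1],D[0])),np.hypot(*D),get_obs()["force"],get_obs()["finger_force"])
p,d,K,W,c=grab("wrist"); X=cloud(d,K,W); fit(X,87)
```

```text
[ 570.92132317 -169.86106299  250.74631326] ang 70.81626881177144 39.32252833512132 [0.77816615 0.90942202 0.28393962] 0.0
head [ 557.5 -206.5] lobe 9.8 misfit 3733.0 12835 ztop 100.5 tcp [ 570.6 -169.7  250.7]
```

Call:
{"api": "play_rows", "payload": {
  "series": [
    [[0,0,0],[0,0.0015,0],1],
    [[0,0,0],[0,0,-0.02],1],
    [[0,0,0],[0,0,-0.04],1],
    [[0,0,0],[0,0,-0.05],1],
    [[0,0,0],[0,0,-0.05],1],
    [[0,0,0],[0,0,0],1]
  ]
}}

```text
t: 16.75
ee_pos: [572.1, -168.6, 414.8]
tcp_rot: [0.004, 0.175, 0.985, -0.001]
force: [-0.7, -0.4, 0.0]
width: 0.1
finger_force: 0.0
```

Run:
```python
from head import *
print(get_obs()["t"],get_obs()["force"])
p,d,K,W,c=grab("wrist"); X=cloud(d,K,W); fit(X,90)
p,d,K,W,c=grab("scene"); save("end.png",p); X=cloud(d,K,W); A=np.load("scene0.npz")["X"]
h,s,v=cv2.split(cv2.cvtColor(p,cv2.COLOR_RGB2HSV)); z=X[...,2]
m=(h<14)&(s>150)&(z>98)&(z<112)&(abs(X[...,1]-180)<70)&(abs(X[...,0]-640)<120); print(cv2.minAreaRect(X[m][:,:2].astype(np.float32)))
```

```text
16.75 [-0.66837986 -0.36755393  0.02778495]
head [ 557.5 -207.5] lobe 9.4 misfit 357.0 3414 ztop 100.4 tcp [ 571.8 -168.5  412.2]
((656.9859008789062, 183.87356567382812), (114.9483642578125, 86.25899505615234), 2.921011209487915)
```

View pics/end.png

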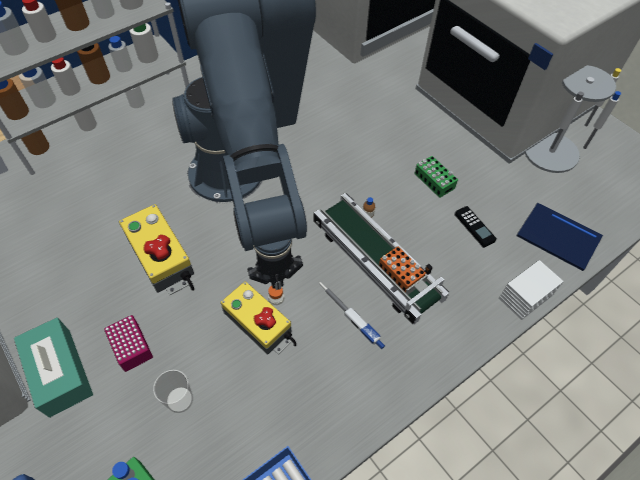

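The picture shows the rack still at the stop (403,267), the head out (263,318), the bystanders in their places and the arm clear. I'm handing in.

```bash
python3 -c "
from station import robot; print(robot.finish_job())"
```

```text
the job is handed in; nothing more can be done
None
```

I handed the job in at about 17 s: the stop button was pressed until it latched, the rack was pushed against the end stop, and the head was then turned clockwise until it sprang fully back out; the start button was not touched and nothing else on the bench appears to have moved.

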